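# Show a freshly glued heel to the cobbler's bench magnifier

## Task

I want to check the glue line on the red block heel. Swing the bench magnifier in (there is a handle on its head) until its lens stands centred over the round green cutting mat and let go of it; then take the red heel off the drying board and hold it up in the air on your side of the lens, about 12 cm from the glass and centred on it, top-lift uppermost and tilted like the lens, with the rounded back of the heel square to the glass. Keep holding it there when you finish, do not touch the glass, and leave the other heels, the glue bottle and the hammer where they are.

Things in the scene. Friction and masses are not known exactly. Their poses are not given: they have to be found in the camera images.
- handle (a point): The upright black grip on top of the magnifier's head: a round spindle 19 mm in diameter and 48 mm tall, its axis vertical; this point is on its axis half-way up, about 0.32 m above the bench. The head's white ring (134 mm across) hangs below it and the grey arm tube (16 mm thick) runs from below it to the column, its top 26 mm below this point. It can be pinched from above.
- mag_arm: The swinging arm of the magnifier (tube, handle, ring and glass in one). Origin at the centre of the glass; z is vertical, x points level at its swing axis: the vertical column's axis, 0.32 m along +x. The joint is stiff: about 4 N at the handle moves it; it stays where it is left. It is parked to the robot's left and must swing 0.4 to 1.2 rad counter-clockwise from above; its stops lie beyond.
- lens (a point): The lens: a clear disc 101 mm across and 6 mm thick in the white ring; origin at its centre, 0.21 m above the bench. x is the lens axis, pointing out to the cobbler's side and 30 degrees upwards; y is level; z lies in the plane of the glass, pointing up to the handle (leaning 30 degrees). The robot's side of the lens is its -x side once it stands over the mat.
- pad: Round green rubber cutting mat fixed on the bench, 130 mm across and 6 mm thick; origin at the centre of its underside. It lies on the circle that the centre of the lens sweeps, to within about 8 mm.
- heel_red_mid (a point): The red block heel, standing on the drying board with its black rubber top-lift (7 mm thick) up: 55 mm tall, 42 mm wide (y), 49 mm deep (x), about 80 g. This point is its centre, half-way up. x points to the rounded back, 24.5 mm from this point; -x is the flat front; the two flat parallel sides face +y and -y; z points up through the top-lift.
- board: Plywood drying board fixed on the bench, 100 x 310 mm and 18 mm thick, on which the three heels stand in a row about 100 mm apart in any order; origin at the centre of its underside, its length along y.
- heel_blue_mid (a point): Bystander: a blue heel of the same shape and size; its centre.
- heel_cream_mid (a point): Bystander: a cream-white heel of the same shape and size; its centre.
- glue_mid (a point): Bystander: white glue bottle with an orange cap, 46 mm in diameter, 115 mm tall, standing; its centre.
- hammer_mid (a point): Bystander: cobbler's hammer lying flat, about 230 mm long and 25 mm thick; this point is on its handle, x points to the head.
- heel_red_back (a point): The middle of the rounded back of the red heel: the point 24.5 mm along +x from its centre.
Not all that is in view belongs to the job. What is shaped like the part that bears heel_red_mid but yellow is not meant. What is shaped like the pad but pink is not meant.

How it is judged:
By the outcome, as a careful person would: the job done as asked, in the order asked, and still so for the second after the job is handed in, while the arm keeps its last pose, push and grip.
It also fails if it takes over 58 s, if anything falls off the work surface, if the arm or the gripper's body presses on something with over 40 N, if the wrist force passes 120 N, or if a joint passes its speed limit or range.

## Robot

A 7-joint arm with a two-finger parallel gripper is mounted at the origin on the work surface. World frame = base frame: x ahead of the robot, y to its left, z up, the work surface at z = 0. Lengths are in mm, angles in rad, forces in N, time in s.
With the tool pointing down it reaches from about 400 to 875 mm from the base axis. Payload 4.4 kg.
Tool frame: the origin (TCP) lies midway between the tips of the shut fingers; the grasp point (between the pads) lies 19 mm behind it; z points along the fingers, y is the direction in which the jaws open and shut (so a half turn about z gives the same grasp; the last joint's range is limited). The gripper opens to 85 mm and grips with 20 to 120 N. Pads are 22 mm wide; open, the fingers measure 114 mm over their backs; the gripper's body (76 mm by 85 mm) begins 54 mm behind the grasp point. The pads swing forward as they close: fully open they stand 13 mm farther back than shut.
Start: joints at [-1.235, 0.628, 0.038, 1.517, -0.027, 0.996, -0.02], TCP at [254.177, 598.257, 231.313] pointing down, gripper open.
Joint ranges: [-3.06, 3.06], [-0.37, 2.12], [-1.25, 1.32], [0.18, 2.47], [-1.1, 4.24], [0.23, 1.98], [-2.94, 2.94]. Speed limits (rad/s): [2.57, 2.57, 3.14, 3.14, 3.14, 3.14, 3.14].

## Interface

Orientations are given as [roll, pitch, yaw] about the fixed x, y, z axes, in that order (R = Rz(yaw) Ry(pitch) Rx(roll)).
In Python, from cell import * gives the robot as it stands. The module is installed in compiled form; this text tells all that it offers.
- The arm moves only by the tool move_arm, never from a script. Its argument "series" is a list of rows, each a list of 2 entries, a list of its own where there are three numbers: the shift along the tool's x, y, z in m, then the turn about the tool's z in rad. In form: [[[x, y, z], yaw], ...]. A call has 1 to 5 rows; each row is the pose to reach, as a shift and turn from the pose measured when the call began, along the tool's axes at that moment; what a row does not reach only later rows make up. A row lasts 1/8 s, in which the tool goes at most 62.5 mm and 10.7 degrees, less where a joint would pass 70% of its speed; a pose out of reach is approached as far as the arm can. A call with a gripper value outside its range is refused whole. "claw" is the opening, from 0 (shut) to 1 (fully open), set as the call begins (left out, the last holds). The fingers move at their own pace and stop on an object; the grip force is fixed at half the most. Time passes only in rows, so rows that repeat a pose let the fingers close. It gives the time, the measured TCP pose, the force and the opening at its end, in the units of the state.
- read_state(): the state, without advancing time (a new reading comes with each control period).
- get_image(name): name is "scene" or "top" or "wrist"; returns the picture (420x560x3 uint8, blue, green, red); there is no depth.
- camera_model(name): a dict with "fov_y" (degrees; the focal length in pixels is half the picture's height over the tangent of half this angle, whatever the lens; pixels are square), "cx", "cy" (the principal point, pixels), "pose" (4x4, takes a point from camera to world coordinates); the wrist camera has in their place "tool_from_camera" (4x4, takes a point from camera to tool coordinates, whose origin is the TCP and whose axes are the flange's). Camera axes: x right, y down, z forward; pixel columns grow to the right and rows downward; lengths in mm; the calibration is good to about 2 mm. A picture is of the moment at which its call begins: read the wrist's pose just before it. camera_model takes no time and is no camera call.
- finish_job(): hands the job in, once; it reports no verdict.
The state is a dict: "clock": time; "qpos": joint angles; "qd": joint speeds; "tau": joint torques, N m; "eef_pos": TCP position; "tool_rot": TCP orientation; "force": force on the tool from outside, world axes, zero at the start; "torque": the same for the moment, N m; "width": finger opening in mm.
Only numpy, scipy, OpenCV 4.12 (cv2) and the standard library are available. Lean on these libraries where they do the work, as an engineer would, in place of code of your own. Each camera call takes 0.05 s, during which the arm holds its last target. There are 200 camera calls.

## Working session

There is one attempt and no reset: what is moved stays moved. The work goes in short steps, Python scripts to look and compute and a tool call to move; the robot and the scene stay as the last step left them, time stands still between calls to the robot, and variables do not carry over. Pictures are saved under pics/ and viewed, about 8 in all and at most 12, crops included, and the job is handed in when it is done.

Besides the shell and the picture viewer there is one more tool, called after ">>>" as name(argument=value, ...) on one line, values as JSON. move_arm: Moves the arm, as the interface text tells. Its arguments: {"type":"object","properties":{"series":{"type":"array"},"claw":{"type":"number"}},"required":["series"]}

```bash
mkdir -p pics; python3 - <<'E'
from cell import *
import cv2,numpy as np
s=read_state();print({k:np.round(v,3).tolist() for k,v in s.items()})
for n in ["scene","top","wrist"]:
    m=camera_model(n);print(n,{k:np.round(v,3).tolist() for k,v in m.items()})
    cv2.imwrite(f"pics/{n}0.png",get_image(n))
E
```

```text
{'clock': 0.0, 'qpos': [-1.235, 0.629, 0.038, 1.518, -0.027, 0.996, -0.02], 'qd': [-0.001, 0.0, -0.0, -0.001, 0.0, 0.0, 0.0], 'tau': [-0.0, -56.341, 1.226, -19.344, 0.011, 0.011, -0.0], 'eef_pos': [253.91, 597.661, 230.374], 'tool_rot': [-3.14, -0.0, 2.74], 'force': [0.14, 1.137, 0.23], 'torque': [-0.009, -0.017, 0.019], 'width': 85.477}
scene {'fov_y': 44.254, 'cx': 279.016, 'cy': 202.051, 'pose': [[0.608, 0.442, -0.659, 1513.724], [0.794, -0.328, 0.513, -778.869], [0.011, -0.835, -0.55, 1031.56], [0.0, 0.0, 0.0, 1.0]]}
top {'fov_y': 47.652, 'cx': 280.268, 'cy': 203.777, 'pose': [[0.025, -0.978, 0.205, 279.143], [-1.0, -0.025, 0.006, 1.338], [-0.001, -0.205, -0.979, 1291.103], [0.0, 0.0, 0.0, 1.0]]}
wrist {'fov_y': 59.188, 'cx': 283.699, 'cy': 208.029, 'tool_from_camera': [[-0.001, -0.945, -0.326, 84.383], [1.0, -0.001, -0.001, -0.024], [0.001, -0.326, 0.945, -142.846], [0.0, 0.0, 0.0, 1.0]]}
```

View pics/scene0.png

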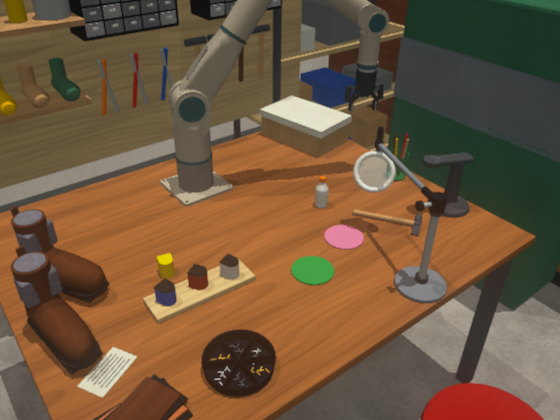

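View pics/top0.png

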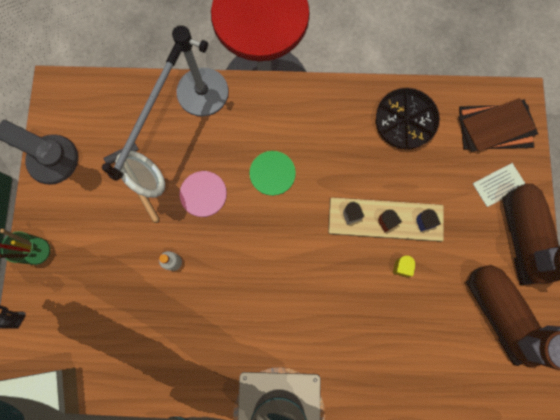

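The scene view shows a magnifier with its handle near (380,140). The green pad is at (312,270) and the pink decoy at (344,237). On the board stand blue (166,292), red (198,277) and cream (229,266), with a yellow decoy at (166,265). In the top view the handle is near (118,165), the pad at (272,172), and the heels at (353,212), (389,220) and (428,219). I'll make an enlarged composite to tell the heels apart.

```bash
cat > h.py <<'E'
from cell import *
import cv2,numpy as np
def cam(n,s=None):
    m=camera_model(n);f=210/np.tan(np.radians(m["fov_y"]/2))
    if n=="wrist":
        from scipy.spatial.transform import Rotation as R
        T=np.eye(4);T[:3,:3]=R.from_euler("xyz",s["tool_rot"]).as_matrix();T[:3,3]=s["eef_pos"]
        P=T@np.array(m["tool_from_camera"])
    else: P=np.array(m["pose"])
    return f,m["cx"],m["cy"],P
def ray(c,uv):
    f,cx,cy,P=c;d=P[:3,:3]@np.array([(uv[0]-cx)/f,(uv[1]-cy)/f,1.]);return P[:3,3],d/np.linalg.norm(d)
def plane(c,uv,z):
    o,d=ray(c,uv);return o+d*(z-o[2])/d[2]
def tri(*cu):
    A=np.zeros((3,3));b=np.zeros(3);rs=[ray(c,u) for c,u in cu]
    for o,d in rs: M=np.eye(3)-np.outer(d,d);A+=M;b+=M@o
    p=np.linalg.solve(A,b);return p,[round(float(np.linalg.norm((np.eye(3)-np.outer(d,d))@(p-o))),1) for o,d in rs]
def proj(c,p):
    f,cx,cy,P=c;q=P[:3,:3].T@(np.array(p)-P[:3,3]);return np.array([cx+f*q[0]/q[2],cy+f*q[1]/q[2]])
def blobs(im,lo,hi,amin=30):
    m=cv2.inRange(cv2.cvtColor(im,cv2.COLOR_BGR2HSV),lo,hi)
    return [c for c in cv2.findContours(m,cv2.RETR_EXTERNAL,cv2.CHAIN_APPROX_NONE)[0] if cv2.contourArea(c)>=amin]
E
python3 - <<'E'
from h import *
S=cv2.imread("pics/scene0.png");T=cv2.imread("pics/top0.png")
ct,cs=cam("top"),cam("scene")
for n,im,c in(("top",T,ct),("scene",S,cs)):
    for b in blobs(im,(50,120,60),(75,255,255),300):
        e=cv2.fitEllipse(b);print(n,"green",np.round(e[0],1),np.round(e[1]),np.round(plane(c,e[0],6),1))
def z(im,x,y,w,h,k): return cv2.resize(im[y:y+h,x:x+w],(w*k,h*k),interpolation=cv2.INTER_CUBIC)
a=z(T,330,190,120,60,3); b=z(S,140,245,120,75,3)
c=z(T,90,20,150,150,2)  # handle/column
d=z(S,340,120,120,190,2)
C=np.zeros((600,800,3),np.uint8)
C[0:180,0:360]=a;C[190:415,0:360]=b;C[0:300,370:670]=c[:300]
d=d[:380];C[220:600,560:800]=d
cv2.imwrite("pics/c1.png",C)
E
```

```text
top green [272.  172.7] [43. 44.] [636.8  34.3   6. ]
scene green [312.3 270.2] [27. 42.] [641.3  30.3   6. ]
scene green [547.2   5.8] [11. 95.] [-788.1 3948.5    6. ]
```

View pics/c1.png

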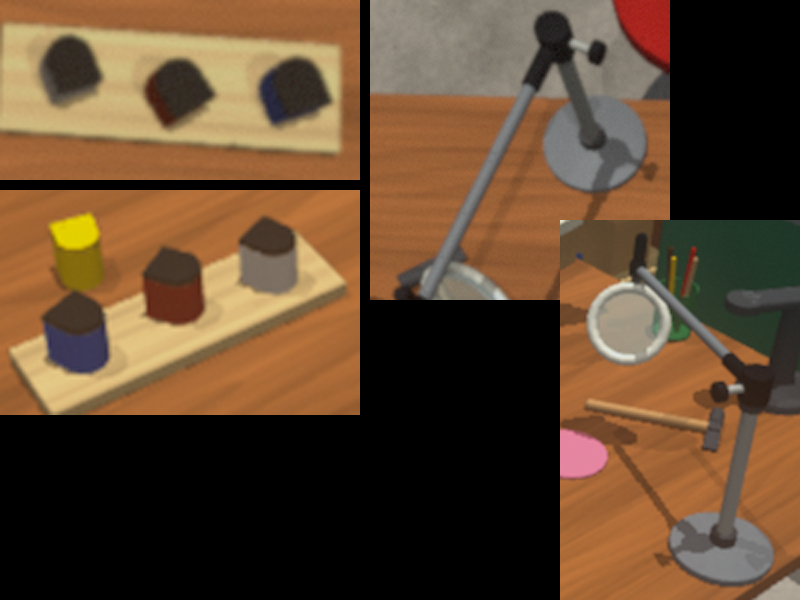

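In the crop the row from the top view's left is cream (353,212), red (389,220), blue (428,219). The red-sided one in the middle is the heel meant: the scene shows a red body with black lift at (198,277). The yellow block has no black lift and stands off the board. Green pad is about (639,32), with both views within 5 mm. Next I measure the handle and column.

```bash
python3 - <<'E'
from h import *
s=read_state()
ct,cs,cw=cam("top"),cam("scene"),cam("wrist",s)
S=cv2.imread("pics/scene0.png");T=cv2.imread("pics/top0.png");W=cv2.imread("pics/wrist0.png")
print("foot",plane(ct,(203,90),8),plane(cs,(421.5,284),8))
for z in(296,344):
    q=plane(cs,(380,128.5) if z==344 else (379,146),z);print(z,q,proj(ct,q),proj(cw,q))
C=np.zeros((600,800,3),np.uint8)
C[0:420,0:560]=W
C[0:240,560:800]=cv2.resize(T[140:200,95:155],(240,240),interpolation=cv2.INTER_CUBIC)
C[250:550,560:800]=cv2.resize(S[115:190,350:410],(240,300),interpolation=cv2.INTER_CUBIC)
cv2.imwrite("pics/c2.png",C)
E
```

```text
foot [879.69685516 241.78995128   8.        ] [880.24522283 244.18681249   8.        ]
296 [567.19105607 348.9500937  296.        ] [124.2799578  164.16337695] [110.65270682 890.84820601]
344 [548.53379967 365.07933596 344.        ] [108.2098711 165.9925331] [  73.61429093 1085.38333414]
```

View pics/c2.png

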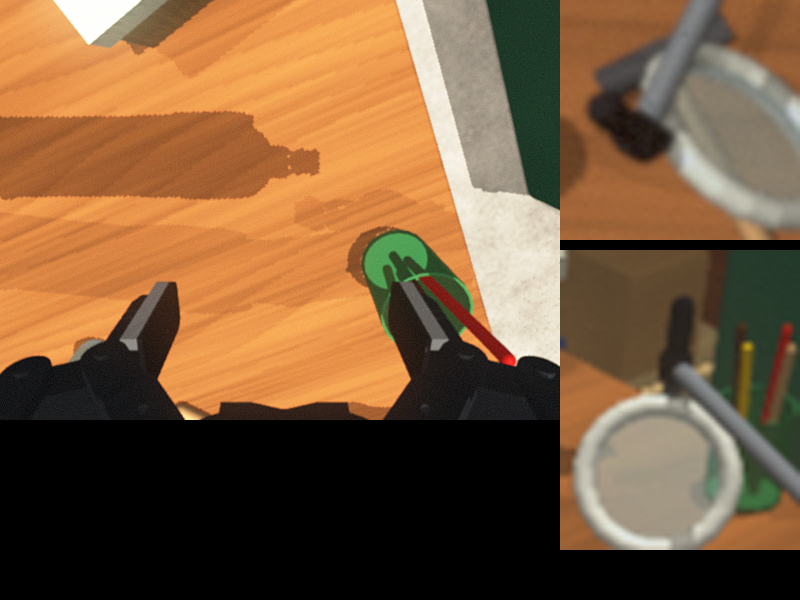

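The wrist view doesn't show the handle. In the crops the handle's tip is at about top (106.5,166.5) and scene (380.5,127.5), and its foot at about scene (379.2,142).

```bash
python3 - <<'E'
from h import *
ct,cs=cam("top"),cam("scene")
print("tip",tri((ct,(106.5,166.5)),(cs,(380.6,127.5))))
print("mid scene z320",plane(cs,(379.9,134.5),320), "top at 344",plane(ct,(106.5,166.5),344))
S=cv2.imread("pics/scene0.png");T=cv2.imread("pics/top0.png")
# dark masks
for n,im,(x,y,w,h) in(("top",T,(95,150,40,35)),("scene",S,(370,120,20,30))):
    print(n);g=cv2.cvtColor(im,cv2.COLOR_BGR2GRAY)[y:y+h,x:x+w]<55
    for i,r in enumerate(g): print(y+i,''.join('#' if v else '.' for v in r))
E
```

```text
tip (array([547.17241456, 368.24340023, 345.78966585]), [0.5, 0.5])
mid scene z320 [545.0405048  372.44218721 320.        ] top at 344 [547.35632404 368.50908224 344.        ]
top
150 ........................................
151 ........................................
152 ........................................
153 ........................................
154 ........................................
155 ........................................
156 ........................................
157 ........................................
158 ........................................
159 ........................................
160 ........................................
161 ................###.....................
162 .............######.....................
163 ...........######.......................
164 ..........######........................
165 ........########........................
166 ........#########.......................
167 ........##########......................
168 ........############....................
169 ........##############..................
170 .........#######
[... 710 characters left out ...]

122 .................###
123 .................###
124 .................###
125 .................###
126 .................###
127 .........####....###
128 ........#####...####
129 ........######..####
130 ........######..####
131 ........######..####
132 .......######...####
133 .......######.....##
134 .......######.......
135 .......######.......
136 .......######.......
137 .......######.......
138 .......#####........
139 ......######........
140 ......######.......#
141 .....########......#
142 .....########......#
143 .....####..........#
144 .....###...........#
145 .....###...........#
146 .....###...........#
147 ......###..........#
148 .......###..........
149 .......###..........
```

```bash
cat > ring.py <<'E'
from h import *
def ring(im,roi):
    x,y,w,h=roi;hsv=cv2.cvtColor(im,cv2.COLOR_BGR2HSV)[y:y+h,x:x+w]
    m=cv2.inRange(hsv,(0,0,135),(179,60,255));m=cv2.morphologyEx(m,cv2.MORPH_CLOSE,np.ones((3,3)))
    c=max(cv2.findContours(m,cv2.RETR_EXTERNAL,cv2.CHAIN_APPROX_NONE)[0],key=cv2.contourArea)
    e=cv2.fitEllipse(cv2.convexHull(c));return (e[0][0]+x,e[0][1]+y),e[1],e[2]
E
python3 - <<'E'
from ring import *
ct,cs=cam("top"),cam("scene")
S=cv2.imread("pics/scene0.png");T=cv2.imread("pics/top0.png")
print("tip",tri((ct,(106.6,166.8)),(cs,(381,129.3))))
a=ring(T,(112,145,60,60));b=ring(S,(345,145,50,55));print(a,b)
L,_=tri((ct,a[0]),(cs,b[0]));print("lens",L,_,plane(ct,a[0],210))
for e in(a,): # major axis ends on level plane
    t=np.radians(e[2]);d=np.array([np.cos(t),np.sin(t)])*e[1][0]/2,np.array([-np.sin(t),np.cos(t)])*e[1][1]/2
    for v in d: print("axis heading",[np.round(plane(ct,np.array(e[0])+k*v,210),1) for k in(-1,1)])
E
```

```text
tip (array([548.18838114, 370.24400967, 339.56444863]), [0.3, 0.3])
((141.586181640625, 174.67926788330078), (34.77187728881836, 49.09811019897461), 135.49452209472656) ((374.2255268096924, 170.69249153137207), (39.81226348876953, 42.440757751464844), 82.61803436279297)
lens [568.39997091 337.22712083 211.31883038] [2.0, 2.0] [567.42130536 335.88297112 210.        ]
axis heading [array([598. , 309.1, 210. ]), array([537.2, 362.4, 210. ])]
axis heading [array([526.2, 292.1, 210. ]), array([609.3, 380.4, 210. ])]
```

The handle axis is about (548,370) and its tip is at z 340. The lens is at (568,337,211) and the column axis at (880,243), so its distance to the lens is 326 mm against the 320 given. The swing needed is about 1.0 rad. The lens heading comes out at about −59° now, so about 0° over the mat. I'll write a planner for the moves.

```bash
cat > plan.py <<'E'
from h import *
from scipy.spatial.transform import Rotation as R
import sys
# usage: plan.py "x,y,z,yaw" ... ; shifts (m) in the tool axes now
s=read_state();M=R.from_euler("xyz",s["tool_rot"]).as_matrix();p=np.array(s["eef_pos"]);psi=s["tool_rot"][2]
for a in sys.argv[1:]:
    v=[float(t) for t in a.split(",")];d=M.T@(np.array(v[:3])-p)/1000
    print(np.round(d,3).tolist(),round((psi-v[3]+np.pi)%(2*np.pi)-np.pi,3))
E
python3 plan.py 254,598,420,2.94 548,370,420,3.14
```

```text
[0.0, -0.0, -0.189] -0.2
[-0.36, -0.095, -0.189] -0.4
```

>>> move_arm(series=[[[0, 0, -0.05], -0.05], [[0, 0, -0.1], -0.1], [[0, 0, -0.15], -0.2], [[-0.03, -0.008, -0.189], -0.3], [[-0.08, -0.02, -0.189], -0.4]], claw=1)

```text
clock: 0.78
eef_pos: [319.3, 550.4, 423.1]
tool_rot: [3.136, 0.002, -3.136]
force: [0.5, 0.6, -0.4]
width: 85.0
```

```bash
python3 plan.py 548,370,420,3.14
```

```text
[-0.228, -0.182, 0.003] 0.007
```

>>> move_arm(series=[[[-0.04, -0.045, 0.003], 0], [[-0.08, -0.09, 0.003], 0], [[-0.115, -0.135, 0.003], 0], [[-0.15, -0.18, 0.003], 0], [[-0.15, -0.18, 0.003], 0]])

```text
clock: 1.4
eef_pos: [474.4, 365.6, 419.2]
tool_rot: [3.14, 0.004, 3.137]
force: [-0.9, 0.4, 0.3]
width: 85.3
```

```bash
python3 - <<'E'
from h import *
s=read_state();im=get_image("wrist");cv2.imwrite("pics/w1.png",im);c=cam("wrist",s)
print(s["eef_pos"],proj(c,(548,370,344)),proj(c,(548,370,296)))
E
```

```text
[474.38434935 365.58275347 419.2446552 ] [290.6475627  319.69239886] [289.53693744 283.71034789]
```

View pics/w1.png

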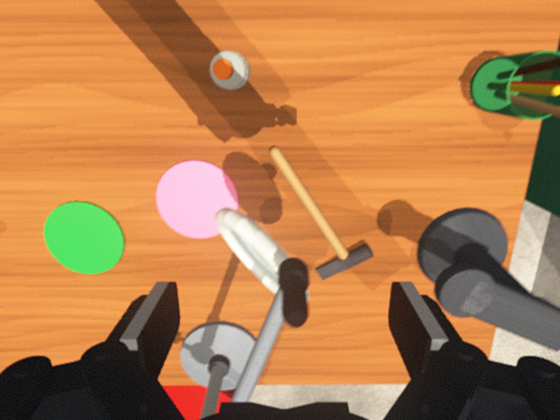

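Wrist view shows the handle from tip (295,314) to foot (290,280), which is 3 mm further to +y than predicted, so I use (548,373).

```bash
python3 plan.py 548,373,400,3.14 548,373,305,3.14
```

```text
[-0.076, 0.004, 0.019] 0.002
[-0.076, 0.003, 0.114] 0.002
```

>>> move_arm(series=[[[-0.04, 0.004, 0.0], 0], [[-0.076, 0.007, 0.01], 0], [[-0.074, 0.007, 0.05], 0], [[-0.074, 0.007, 0.09], 0], [[-0.074, 0.007, 0.114], 0]])

```text
clock: 2.08
eef_pos: [543.6, 378.2, 302.5]
tool_rot: [3.138, -0.002, -3.138]
force: [0.3, 0.5, 0.5]
width: 85.2
```

>>> move_arm(series=[[[0, 0, 0.003], 0], [[0, 0, 0.003], 0], [[0, 0, 0.003], 0], [[0, 0, 0.003], 0], [[0, 0, 0.003], 0]], claw=0)

```text
clock: 2.7
eef_pos: [545.6, 377.3, 302.4]
tool_rot: [3.137, 0.003, -3.139]
force: [1.1, -2.3, 5.8]
width: 17.7
```

```bash
cat > arc.py <<'E'
from h import *
import sys
from scipy.spatial.transform import Rotation as R
s=read_state();M=R.from_euler("xyz",s["tool_rot"]).as_matrix();p=np.array(s["eef_pos"]);C=np.array([880,243.])
v=p[:2]-C;r=np.hypot(*v);a=np.arctan2(v[1],v[0]);print("r",r,"ang",np.degrees(a)%360)
for d in sys.argv[1:]:
    b=a+np.radians(float(d));q=np.array([*(C+357*np.array([np.cos(b),np.sin(b)])),303]);print(d,np.round(M.T@(q-p)/1000,3).tolist())
E
python3 arc.py 4 8 12 16 20
```

```text
r 360.33360202126374 ang 158.12124097701127
4 [0.005, -0.025, -0.001]
8 [0.012, -0.049, -0.001]
12 [0.018, -0.073, -0.001]
16 [0.021, -0.098, -0.001]
20 [0.023, -0.123, -0.001]
```

>>> move_arm(series=[[[0.005, -0.025, 0], 0], [[0.012, -0.049, 0], 0], [[0.018, -0.073, 0], 0], [[0.021, -0.098, 0], 0], [[0.023, -0.123, 0], 0]])

```text
clock: 3.32
eef_pos: [521.0, 256.7, 302.6]
tool_rot: [3.134, 0.001, -3.135]
force: [-1.6, 4.7, -2.6]
width: 17.5
```

```bash
python3 arc.py 4 8 12 16 20;python3 -c "
from h import *
print(read_state()['force'],read_state()['width'])"
```

```text
r 359.23051740117984 ang 177.8166268136611
4 [-0.002, -0.025, -0.001]
8 [-0.003, -0.05, -0.001]
12 [-0.007, -0.075, -0.001]
16 [-0.012, -0.099, -0.001]
20 [-0.018, -0.123, -0.001]
[-1.60780544  4.74015266 -2.57480035] 17.480849200215815
```

Force of about 5 N against the pull, as the stiff joint should give. I carry on along the arc.

>>> move_arm(series=[[[0.0, -0.025, 0], 0], [[-0.002, -0.05, 0], 0], [[-0.006, -0.075, 0], 0], [[-0.011, -0.099, 0], 0], [[-0.017, -0.123, 0], 0]])

```text
clock: 3.95
eef_pos: [537.9, 135.8, 302.6]
tool_rot: [3.131, 0.001, -3.131]
force: [-6.8, 3.6, 5.2]
width: 17.9
```

```bash
python3 arc.py 4 8 12 16 20; python3 - <<'E'
from ring import *
T=get_image("top");S=get_image("scene");cv2.imwrite("pics/t2.png",T);cv2.imwrite("pics/s2.png",S)
E
```

```text
r 358.47697265120263 ang 197.4041104150296
4 [-0.009, -0.023, -0.001]
8 [-0.019, -0.046, -0.001]
12 [-0.03, -0.068, -0.001]
16 [-0.043, -0.09, -0.001]
20 [-0.057, -0.11, -0.002]
```

View pics/t2.png

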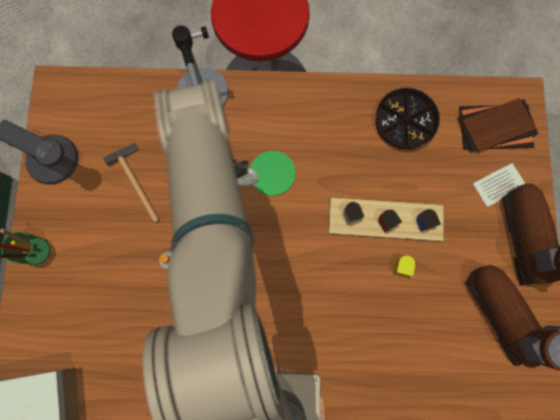

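The top view shows the ring at (245,172), partly hidden by the arm, on its way to the mat, with the other objects untouched. About 18° remain.

>>> move_arm(series=[[[-0.009, -0.023, 0], 0], [[-0.019, -0.046, 0], 0], [[-0.03, -0.068, 0], 0], [[-0.043, -0.09, 0], 0], [[-0.049, -0.1, 0], 0]])

```text
clock: 4.68
eef_pos: [590.6, 34.2, 302.6]
tool_rot: [3.132, 0.006, -3.136]
force: [1.6, 7.2, -3.0]
width: 17.6
```

>>> move_arm(series=[[[0, 0, 0], 0]])

```text
clock: 4.8
eef_pos: [591.1, 33.6, 302.6]
tool_rot: [3.133, 0.006, -3.135]
force: [-1.1, -4.4, -2.9]
width: 17.4
```

```bash
python3 arc.py 1; python3 - <<'E'
from ring import *
T=get_image("top");S=get_image("scene");s=read_state();W=get_image("wrist");print(s["eef_pos"])
ct,cs=cam("top"),cam("scene");pt=proj(ct,(639,32,210));ps=proj(cs,(639,32,210));print(pt,ps)
C=np.zeros((600,800,3),np.uint8);k=4
for i,(im,p) in enumerate(((T,pt),(S,ps))):
    x,y=(p-50).astype(int);print(x,y);C[:400,i*400:i*400+400]=cv2.resize(im[y:y+100,x:x+100],(400,400),interpolation=cv2.INTER_CUBIC)
C[400:600,:266]=cv2.resize(W,(266,200))
cv2.imwrite("pics/c3.png",C);cv2.imwrite("pics/t3.png",T);cv2.imwrite("pics/s3.png",S)
E
```

```text
r 356.8049580701226 ang 215.92764308021393
1 [-0.004, -0.005, -0.0]
[590.83194649  33.91667684 302.62449717]
[271.53521453 148.72970506] [315.60502877 213.87870455]
221 98
265 163
```

View pics/c3.png

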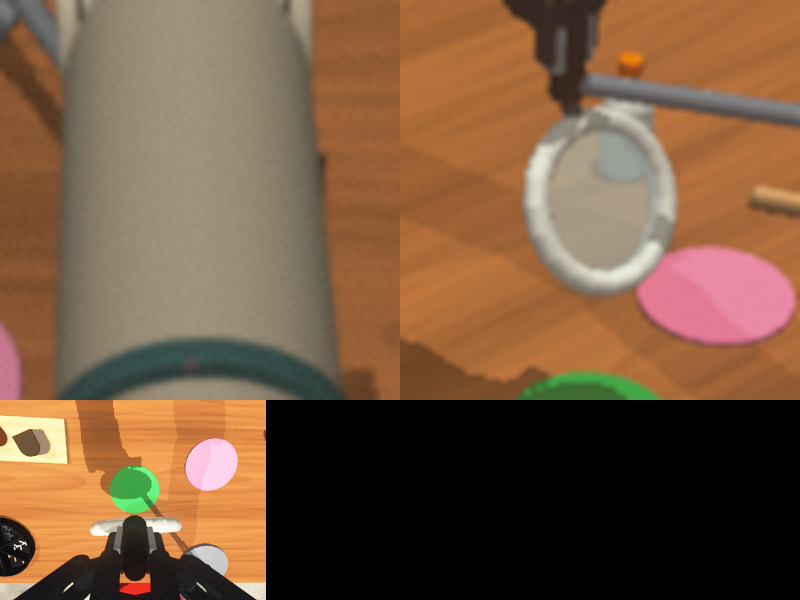

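The ring in the scene view is centred at about (315,213), against (315.6,213.9) predicted for a lens exactly over the mat. The wrist view shows the ring level across the picture, so its heading is about +x. I release it and back straight up.

>>> move_arm(series=[[[0, 0, 0], 0], [[0, 0, 0], 0], [[0, 0, 0], 0], [[0, 0, -0.04], 0], [[0, 0, -0.09], 0]], claw=1)

```text
clock: 5.58
eef_pos: [589.5, 33.5, 393.0]
tool_rot: [3.133, 0.004, -3.135]
force: [0.5, 1.1, 0.3]
width: 85.5
```

```bash
python3 - <<'E'
from h import *
c=cam("top");print(plane(c,(389,219),73))
E
python3 plan.py 500,34,420,3.14 400,-215,420,3.14 
```

```text
[ 501.06173099 -274.89698063   73.        ]
[0.089, 0.001, -0.027] 0.008
[0.191, -0.247, -0.03] 0.008
```

>>> move_arm(series=[[[0.03, 0, -0.03], 0], [[0.06, -0.04, -0.03], 0], [[0.08, -0.09, -0.03], 0], [[0.1, -0.15, -0.01], 0], [[0.115, -0.21, 0.02], 0]])

```text
clock: 6.2
eef_pos: [477.8, -170.0, 375.8]
tool_rot: [3.133, 0.008, -3.135]
force: [1.4, 0.2, -0.6]
width: 85.5
```

>>> move_arm(series=[[[0.003, -0.05, 0.02], 0], [[0.003, -0.098, 0.06], 0], [[0.003, -0.098, 0.06], 0]])

```text
clock: 6.58
eef_pos: [473.0, -270.8, 312.1]
tool_rot: [3.133, 0.002, 3.141]
force: [-1.0, 0.0, -0.6]
width: 85.3
```

```bash
python3 - <<'E'
from ring import *
import json
s=read_state();W=get_image("wrist");T=get_image("top");S=get_image("scene");print(s["eef_pos"],s["tool_rot"])
json.dump([list(map(float,s["eef_pos"])),list(map(float,s["tool_rot"]))],open("w4.json","w"))
for n,i in(("w4",W),("t4",T),("s4",S)):cv2.imwrite(f"pics/{n}.png",i)
cw,ct,cs=cam("wrist",s),cam("top"),cam("scene")
b=ring(S,(290,175,50,70));print(b)
C=np.zeros((600,800,3),np.uint8)
C[:420,:560]=W;C[:240,560:800]=cv2.resize(T[110:190,235:315],(240,240),interpolation=cv2.INTER_CUBIC)
C[240:540,560:800]=cv2.resize(S[165:265,280:360],(240,300),interpolation=cv2.INTER_CUBIC)
cv2.imwrite("pics/c4.png",C)
E
```

```text
[ 472.96326545 -270.82749447  312.0724869 ] [3.13284030e+00 1.74691352e-03 3.14070382e+00]
((315.1612911224365, 211.1087989807129), (37.67372512817383, 48.41221237182617), 3.447413444519043)
```

View pics/c4.png

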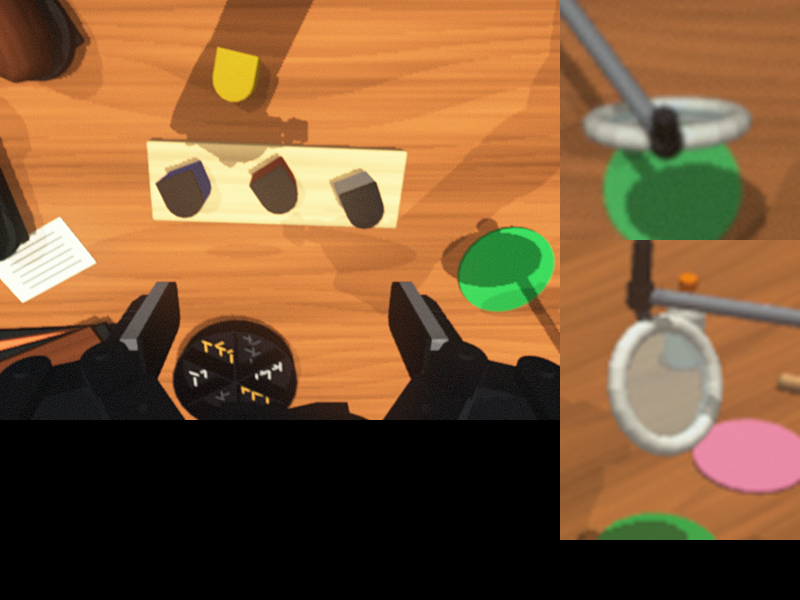

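The wrist view shows the three heels: blue (184,188), red (272,187) with a red front face at its upper edge, and cream (360,200). The yellow decoy is off the board at (235,75). Red's rounded back points away from the robot. In the top view the ring is at about (270.8,151) and in the scene view at about (315,212.7).

```bash
python3 - <<'E'
from h import *
import json
p,r=json.load(open("w4.json"));c=cam("wrist",dict(eef_pos=p,tool_rot=r))
ct,cs=cam("top"),cam("scene")
print("lens",tri((ct,(270.8,151)),(cs,(315,212.7))))
T=cv2.imread("pics/t4.png");W=cv2.imread("pics/w4.png")
g=cv2.inRange(cv2.cvtColor(T,cv2.COLOR_BGR2HSV),(50,120,60),(75,255,255))
print("pad ends z6",plane(ct,(272,172.7),6))
# ring extents in top: white mask
hs=cv2.cvtColor(T,cv2.COLOR_BGR2HSV)[135:170,245:300];m=cv2.inRange(hs,(0,0,140),(179,50,255))
P=cv2.findNonZero(m).reshape(-1,2)+[245,135];e=cv2.fitEllipse(cv2.convexHull(P));print("ring top",e,P.min(0),P.max(0))
t=np.radians(e[2]+90);u=np.array([np.cos(t),np.sin(t)])*e[1][1]/2
A,B=[plane(ct,np.array(e[0])+k*u,210) for k in(-1,1)];print("y-axis ends",A,B,np.linalg.norm(A-B))
# red heel lift: dark
x,y,w,h=235,140,75,85
g=cv2.cvtColor(W,cv2.COLOR_BGR2HSV)[y:y+h,x:x+w];
m=cv2.inRange(g,(0,0,0),(179,140,95));m=cv2.morphologyEx(m,cv2.MORPH_OPEN,np.ones((3,3)))
k=max(cv2.findContours(m,cv2.RETR_EXTERNAL,cv2.CHAIN_APPROX_NONE)[0],key=cv2.contourArea)+[x,y]
R=cv2.minAreaRect(k);print("lift",R,cv2.contourArea(k))
Q=np.array([plane(c,q,73) for q in k.reshape(-1,2)],np.float32)[:,:2];R2=cv2.minAreaRect(Q);print("world rect",R2,cv2.boxPoints(R2))
V=W.copy();cv2.drawContours(V,[k],-1,(0,255,0),1);cv2.imwrite("pics/c5.png",cv2.resize(V[y:y+h,x:x+w],None,fx=6,fy=6,interpolation=cv2.INTER_NEAREST))
E
```

```text
lens (array([633.53901293,  33.92607474, 210.09007457]), [0.4, 0.4])
pad ends z6 [636.69782046  34.44503165   6.        ]
ring top ((270.2546691894531, 150.5171356201172), (16.757434844970703, 54.90858459472656), 88.11005401611328) [245 143] [297 158]
y-axis ends [638.36116624 -30.29092585 210.        ] [630.58862248 100.07489949 210.        ] 130.5973232967259
lift ((277.5, 172.0), (12.0, 13.0), 90.0) 85.5Traceback (most recent call last):
  File "<stdin>", line 20, in <module>
cv2.error: OpenCV(4.12.0) /io/opencv/modules/imgproc/src/convhull.cpp:143: error: (-215:Assertion failed) total >= 0 && (depth == CV_32F || depth == CV_32S) in function 'convexHull'
```

```bash
cat > heel.py <<'E'
from h import *
def heel(W,c,roi,zt,out,vmax=110):
    x,y,w,h=roi;g=cv2.cvtColor(W,cv2.COLOR_BGR2HSV)[y:y+h,x:x+w]
    for px in((x+w//2,y+h//2),(277,172)): print(px,cv2.cvtColor(W,cv2.COLOR_BGR2HSV)[px[1],px[0]])
    b=W[y:y+h,x:x+w].astype(int);sp=b.max(2)-b.min(2)
    m=((b.max(2)<vmax)&(sp<38)).astype(np.uint8)*255;m=cv2.morphologyEx(m,cv2.MORPH_CLOSE,np.ones((3,3)))
    k=max(cv2.findContours(m,cv2.RETR_EXTERNAL,cv2.CHAIN_APPROX_NONE)[0],key=cv2.contourArea)+[x,y]
    Q=np.array([plane(c,q,zt)[:2] for q in k.reshape(-1,2)]).astype(np.float32);R2=cv2.minAreaRect(Q)
    V=W.copy();cv2.drawContours(V,[k],-1,(0,255,0),1);cv2.imwrite(out,cv2.resize(V[y:y+h,x:x+w],None,fx=6,fy=6,interpolation=cv2.INTER_NEAREST))
    return R2,cv2.boxPoints(R2)
E
python3 - <<'E'
from heel import *
import json
p,r=json.load(open("w4.json"));c=cam("wrist",dict(eef_pos=p,tool_rot=r))
print(heel(cv2.imread("pics/w4.png"),c,(235,140,75,85),73,"pics/c5.png"))
E
```

```text
(272, 182) [ 14 110  93]
(277, 172) [ 14 114  92]
(((481.9338684082031, -274.4586181640625), (9.610279083251953, 11.36761474609375), 36.08387756347656), array([[ 474.70297, -272.69528],
       [ 481.39816, -281.8821 ],
       [ 489.16476, -276.22195],
       [ 482.46957, -267.03513]], dtype=float32))
```

View pics/c5.png

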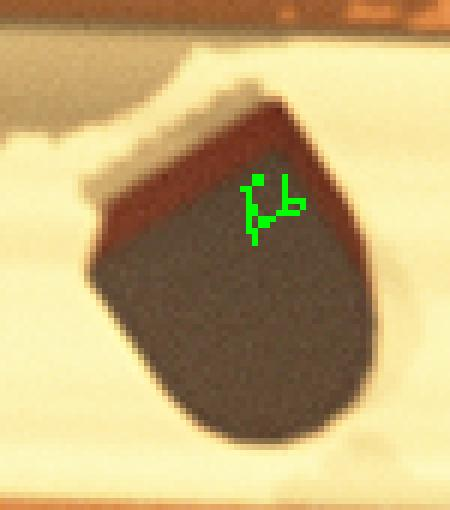

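The crop confirms the red heel: a dark lift with red front and side faces, and the rounded back at the picture's bottom (outwards). My mask was too strict, so I loosen it.

```bash
sed -i 's/sp<38/sp<54/' heel.py; python3 - <<'E'
from heel import *
import json
p,r=json.load(open("w4.json"));c=cam("wrist",dict(eef_pos=p,tool_rot=r))
W=cv2.imread("pics/w4.png")
print(heel(W,c,(235,140,75,85),73,"pics/c5.png"))
# height check: front-left corner top and board foot; second view = fixed top camera
T=cv2.imread("pics/t4.png");ct=cam("top")
# corners of lift in wrist (crop/6+offset)
for n,q in(("L",(235+92/6,140+272/6)),("R",(235+278/6,140+152/6)),("back",(235+262/6,140+440/6))):
    P=plane(c,q,73);print(n,P,"top px",proj(ct,P))
cv2.imwrite("pics/t4c.png",cv2.resize(T[195:245,360:420],None,fx=10,fy=10,interpolation=cv2.INTER_CUBIC))
print(proj(c,(450,-130,0)))
E
```

```text
(272, 182) [ 14 110  93]
(277, 172) [ 14 114  92]
(((502.5829772949219, -276.5778503417969), (46.45854568481445, 40.45772933959961), 32.379417419433594), array([[ 472.13235, -271.934  ],
       [ 493.79843, -306.10135],
       [ 533.03357, -281.2217 ],
       [ 511.36752, -247.05435]], dtype=float32))
L [ 494.93669839 -304.77826623   73.        ] top px [400.57223852 221.60886064]
R [ 473.28877946 -271.54731585   73.        ] top px [387.93613992 229.54099604]
back [ 526.92567318 -274.6815194    73.        ] top px [388.70312953 209.23874373]
[397.23725821 133.07366006]
```

View pics/t4c.png

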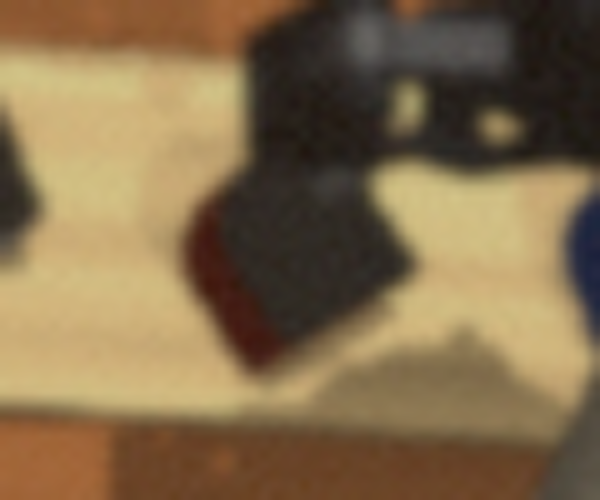

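Top-camera corners at (401,221.5) and (388.5,229.5) match the wrist rays on z=73 to within half a pixel, so the lift height is confirmed by two views. The red heel is centred at (503,−276.5) with heading 32.5°, and nothing is near the fingers. I go in to grasp.

```bash
python3 plan.py 503,-276.5,160,-2.574 503,-276.5,24,-2.574
```

```text
[-0.025, -0.012, 0.156] -0.56
[-0.024, -0.013, 0.292] -0.56
```

>>> move_arm(series=[[[-0.006, -0.002, 0.03], -0.14], [[-0.012, -0.004, 0.06], -0.28], [[-0.02, -0.008, 0.1], -0.42], [[-0.025, -0.012, 0.14], -0.56], [[-0.025, -0.012, 0.156], -0.56]])

```text
clock: 7.35
eef_pos: [503.4, -275.2, 158.7]
tool_rot: [3.137, 0.012, -2.574]
force: [-0.3, 0.2, -0.4]
width: 85.2
```

```bash
python3 plan.py 503,-276.5,24,-2.574;python3 -c "
from h import *
s=read_state();print(s['eef_pos'],s['tool_rot'],s['qpos'])"
```

```text
[0.003, -0.001, 0.135] 0.0
[ 503.39135219 -275.21995212  158.67214389] [ 3.13695949  0.01239017 -2.5735633 ] [ 0.45016026  0.60839728  0.0141802   1.81041311 -0.03199533  0.72067396
  2.6246591 ]
```

>>> move_arm(series=[[[0.001, 0, 0.04], 0], [[0.002, 0, 0.08], 0], [[0.002, 0, 0.11], 0], [[0.002, -0.001, 0.135], 0], [[0.002, -0.001, 0.135], 0]])

```text
clock: 7.98
eef_pos: [503.5, -274.7, 23.5]
tool_rot: [3.136, 0.012, -2.574]
force: [-0.9, -0.2, 0.4]
width: 85.4
```

>>> move_arm(series=[[[0, 0, 0], 0], [[0, 0, 0], 0], [[0, 0, 0], 0], [[0, 0, 0], 0]], claw=0)

```text
clock: 8.48
eef_pos: [504.6, -275.1, 25.1]
tool_rot: [3.138, 0.013, -2.575]
force: [-0.6, 1.0, 6.3]
width: 41.4
```

Gripped (41.4 mm). I lift it clear.

>>> move_arm(series=[[[0, 0, -0.04], 0], [[0, 0, -0.09], 0], [[0.02, 0.01, -0.15], 0], [[0.05, 0.03, -0.2], 0], [[0.07, 0.06, -0.25], 0.1]])

```text
clock: 9.1
eef_pos: [409.4, -265.4, 276.5]
tool_rot: [3.138, 0.013, -2.68]
force: [0.7, -0.1, 0.1]
width: 41.3
```

```bash
python3 plan.py 470,22,420,-3.1 470,22,900,-3.1;python3 -c "
from h import *
s=read_state();print(s['eef_pos'],s['tool_rot'],s['qpos'],s['width'])"
```

```text
[-0.184, 0.231, -0.14] 0.42
[-0.191, 0.232, -0.62] 0.42
[ 409.40798712 -265.38741985  276.46918532] [ 3.13797367  0.01344641 -2.6795231 ] [ 0.49061778  0.3395848   0.04904982  1.90169681 -0.03788469  0.89680336
  2.59331472] 41.31387890500697
```

>>> move_arm(series=[[[-0.01, 0.05, -0.04], 0.08], [[-0.04, 0.1, -0.08], 0.17], [[-0.09, 0.15, -0.11], 0.26], [[-0.14, 0.195, -0.14], 0.35], [[-0.184, 0.231, -0.17], 0.42]])

```text
clock: 9.72
eef_pos: [455.9, -7.8, 433.9]
tool_rot: [3.133, 0.012, -3.102]
force: [2.8, -1.6, -0.3]
width: 41.5
```

```bash
python3 plan.py 470,22,1000,-3.1;python3 -c "
from h import *
s=read_state();print(s['eef_pos'],s['tool_rot'],s['qpos'],s['width'])"
```

```text
[-0.022, 0.034, -0.566] -0.002
[455.91291632  -7.77058717 433.88280984] [ 3.13302943  0.01201486 -3.1023688 ] [ 2.57834118e-03  1.51020200e-01 -4.82121671e-02  1.69851974e+00
 -1.29694347e-03  1.28016134e+00  1.56539361e+00] 41.471421713294525
```

>>> move_arm(series=[[[0, 0.01, -0.06], 0], [[0, 0.02, -0.12], 0], [[0, 0.03, -0.18], 0], [[0, 0.034, -0.24], 0], [[0, 0.034, -0.3], 0]])

```text
clock: 10.35
eef_pos: [448.6, 23.9, 702.1]
tool_rot: [3.13, 0.039, -3.101]
force: [1.1, -1.1, -1.7]
width: 41.3
```

```bash
python3 -c "
from h import *
s=read_state();print(s['eef_pos'],s['tool_rot'],s['qpos'],s['width'])"
```

```text
[448.58127132  23.87471254 702.12766971] [ 3.13040814  0.03923072 -3.10101432] [-0.25648696  0.16057391  0.20373488  0.97227793 -0.04664546  1.97219006
  1.53657197] 41.3189198947425
```

The wrist joint is at its limit and the tool starts to tilt outwards (pitch 0.039). That is the only way this interface gives a tilt, and it is the sense the lens needs. I push further up.

>>> move_arm(series=[[[0, 0, -0.05], 0], [[0, 0, -0.1], 0], [[0, 0, -0.15], 0], [[0, 0, -0.2], 0]])

```text
clock: 10.85
eef_pos: [430.8, 22.5, 732.1]
tool_rot: [3.129, 0.103, -3.102]
force: [0.0, -0.9, -1.0]
width: 41.2
```

```bash
python3 -c "
from h import *
s=read_state();print(s['eef_pos'],s['tool_rot'],s['qpos'],s['width'])"
```

```text
[430.77896357  22.494441   732.07781529] [ 3.12868447  0.10327339 -3.10163455] [-0.39137651  0.11166567  0.35537543  0.95237989 -0.05635024  1.98051297
  1.54624157] 41.209889157633135
```

>>> move_arm(series=[[[-0.04, 0, -0.06], 0], [[-0.08, 0, -0.12], 0], [[-0.12, 0, -0.18], 0], [[-0.15, 0, -0.24], 0], [[-0.18, 0, -0.3], 0]])

```text
clock: 11.48
eef_pos: [495.3, 24.0, 748.2]
tool_rot: [3.127, 0.17, -3.103]
force: [-0.1, -0.1, -0.1]
width: 41.5
```

```bash
python3 -c "
from h import *
s=read_state();print(s['eef_pos'],s['tool_rot'],s['qpos'],s['width'])"
```

```text
[495.33097325  24.04561303 748.1602302 ] [ 3.12743956  0.16986634 -3.1027553 ] [-0.23737963  0.21159031  0.21919143  0.78345821 -0.06746223  1.98070187
  1.5518371 ] 41.4687284187934
```

>>> move_arm(series=[[[-0.06, 0, -0.06], 0], [[-0.1, 0, -0.12], 0], [[-0.15, 0, -0.18], 0], [[-0.2, 0, -0.24], 0], [[-0.25, 0, -0.3], 0]])

```text
clock: 12.1
eef_pos: [537.3, 36.8, 818.2]
tool_rot: [-3.139, 0.374, -3.09]
force: [0.5, 0.7, -1.0]
width: 41.2
```

>>> move_arm(series=[[[-0.06, 0, -0.06], 0], [[-0.1, 0, -0.12], 0], [[-0.15, 0, -0.18], 0], [[-0.2, 0, -0.24], 0], [[-0.25, 0, -0.3], 0]])

```text
clock: 12.72
eef_pos: [557.3, 36.3, 843.7]
tool_rot: [-3.14, 0.439, -3.09]
force: [-0.1, 0.2, -1.4]
width: 41.4
```

```bash
python3 -c "
from h import *
s=read_state();print(s['eef_pos'],s['tool_rot'],s['qpos'],s['width'])"
```

```text
[557.28331292  36.25138727 843.67957171] [-3.13978432  0.43929219 -3.08957289] [-0.24881207  0.28881766  0.28006726  0.43975125 -0.1093228   1.98092585
  1.55886013] 41.3735328854034
```

>>> move_arm(series=[[[-0.06, 0, -0.06], 0], [[-0.1, 0, -0.12], 0], [[-0.15, 0, -0.18], 0], [[-0.2, 0, -0.24], 0]])

```text
clock: 13.22
eef_pos: [561.5, 35.5, 868.7]
tool_rot: [-3.141, 0.504, -3.09]
force: [-0.4, 0.3, 0.4]
width: 41.1
```

```bash
python3 -c "
from h import *
s=read_state();print(s['eef_pos'],s['tool_rot'],s['qpos'],s['width'])"
```

```text
[561.47607488  35.46894222 868.71802731] [-3.1406641   0.5038712  -3.08973228] [-0.24102989  0.29496236  0.29529789  0.36939449 -0.12940867  1.98082054
  1.56037606] 41.067763873331835
```

Pitch is 0.504 rad (28.9°) and the tool leans along azimuth 3°, which matches the lens. Next is the path down on the robot's side.

```bash
cat > tgt.py <<'E'
from h import *
from scipy.spatial.transform import Rotation as R
import sys
s=read_state();M=R.from_euler("xyz",s["tool_rot"]).as_matrix();p=np.array(s["eef_pos"])
off=np.array([2.1,-.3,-20.4]);L=np.array([634,34,210.]);h=np.radians(2.5)
lx=np.array([np.cos(np.pi/6)*np.cos(h),np.cos(np.pi/6)*np.sin(h),.5])
g=L-141.5*lx-M@off;print("heel now",p+M@off,"tilt",np.degrees(np.arccos(-M[2,2])),"x-axis vs lens deg",np.degrees(np.arccos(-M[:,0]@lx)),"TCP goal",g)
for a in sys.argv[1:]:
    q=np.array([float(t) for t in a.split(",")]);print(a,np.round(M.T@(q-p)/1000,3).tolist())
print("goal",np.round(M.T@(g-p)/1000,3).tolist(),np.round(s["qpos"],2))
E
python3 tgt.py 500,33,700 485,32,500 480,32,300
```

```text
heel now [549.81770408  34.58235632 885.5690319 ] tilt 28.869738196868674 x-axis vs lens deg 1.2025469008663818 TCP goal [523.23240956  29.541353   122.39899541]
500,33,700 [0.135, 0.001, 0.118]
485,32,500 [0.245, 0.001, 0.286]
480,32,300 [0.346, 0.001, 0.459]
goal [0.394, -0.003, 0.635] [-0.24  0.29  0.3   0.37 -0.13  1.98  1.56]
```

>>> move_arm(series=[[[0.03, 0, 0.03], 0], [[0.065, 0.001, 0.06], 0], [[0.1, 0.001, 0.09], 0], [[0.135, 0.001, 0.12], 0], [[0.16, 0.001, 0.155], 0]])

```text
clock: 13.85
eef_pos: [494.5, 33.0, 654.2]
tool_rot: [-3.141, 0.504, -3.089]
force: [0.6, 0.5, -0.5]
width: 41.3
```

```bash
python3 tgt.py 485,32,500 480,32,300
```

```text
heel now [482.80593207  32.04992955 671.08931098] tilt 28.8862629449659 x-axis vs lens deg 1.2069321378084392 TCP goal [523.23571664  29.56404667 122.40249336]
485,32,500 [0.083, -0.0, 0.13]
480,32,300 [0.184, -0.0, 0.303]
goal [0.232, -0.005, 0.479] [-0.48 -0.1   0.27  1.49  0.11  1.25  1.41]
```

>>> move_arm(series=[[[0.02, 0, 0.035], 0], [[0.04, 0, 0.075], 0], [[0.065, 0, 0.115], 0], [[0.09, 0, 0.155], 0], [[0.115, 0, 0.195], 0]])

```text
clock: 14.48
eef_pos: [486.9, 32.5, 426.2]
tool_rot: [-3.141, 0.504, -3.088]
force: [1.0, 0.9, -0.9]
width: 41.4
```

```bash
python3 tgt.py 490,32,300 490,32,180
```

```text
heel now [475.27509939  31.57532664 443.04185602] tilt 28.86681979601939 x-axis vs lens deg 1.2348506874004441 TCP goal [523.22939944  29.5720557  122.39855647]
490,32,300 [0.058, -0.001, 0.112]
490,32,180 [0.116, -0.001, 0.217]
goal [0.115, -0.005, 0.283] [-0.46 -0.06  0.28  2.06  0.13  0.64  1.36]
```

>>> move_arm(series=[[[0.012, 0, 0.03], 0], [[0.025, 0, 0.06], 0], [[0.037, 0, 0.09], 0], [[0.05, -0.001, 0.117], 0], [[0.065, -0.001, 0.145], 0]])

```text
clock: 15.1
eef_pos: [491.7, 27.0, 280.5]
tool_rot: [-3.115, 0.468, -3.081]
force: [-0.4, -0.5, -0.2]
width: 41.4
```

```bash
python3 tgt.py 505,31,180
```

```text
heel now [480.65652289  26.53005462 297.74395681] tilt 26.85348848574872 x-axis vs lens deg 3.29563677156878 TCP goal [522.64516278  29.08587793 121.99009396]
505,31,180 [0.033, 0.006, 0.096]
goal [0.044, 0.004, 0.155] [-0.18  0.16  0.02  2.29  0.3   0.23  1.18]
```

Joint 6 has reached its lower limit and the tilt is being lost. I fit a kinematic model to the recorded poses to see whether the goal is reachable with the full tilt.

```bash
cat > fk.py <<'E'
import numpy as np, itertools
from scipy.optimize import least_squares
from scipy.spatial.transform import Rotation as R
D=[([-1.235,.629,.038,1.518,-.027,.996,-.02],[253.91,597.66,230.4],[-3.14,0,2.74]),
([.45016,.6084,.01418,1.81041,-.032,.72067,2.62466],[503.39,-275.22,158.67],[3.137,.0124,-2.5736]),
([.49062,.33958,.04905,1.9017,-.03788,.8968,2.59331],[409.41,-265.39,276.47],[3.138,.0134,-2.6795]),
([.00258,.15102,-.04821,1.69852,-.0013,1.28016,1.56539],[455.91,-7.77,433.88],[3.133,.012,-3.1024]),
([-.39138,.11167,.35538,.95238,-.05635,1.98051,1.54624],[430.78,22.49,732.08],[3.1287,.1033,-3.1016]),
([-.24103,.29496,.2953,.36939,-.12941,1.98082,1.56038],[561.48,35.47,868.72],[-3.1407,.5039,-3.0897]),
([-.46,-.06,.28,2.06,.13,.64,1.36],[486.9,32.5,426.2],[-3.141,.504,-3.088])]
def fk(q,g,L):
    T=np.eye(3);p=np.zeros(3);ax="zyzyzyz";ln=[L[0],0,L[1],0,L[2],0,L[3]]
    for i in range(7):
        T=T@R.from_euler(ax[i],g[i]*q[i]+(L[4] if i==6 else 0)).as_matrix();p=p+T[:,2]*ln[i]
        if i==2:p=p+T[:,0]*L[5]
    return p,T
def res(L,g,n=len(D)):
    o=[]
    for q,p,r in D:
        P,T=fk(q,g,L);o+=list((P-p)/100)+list((R.from_matrix(T).inv()*R.from_euler("xyz",r)).as_rotvec())
    return o
if __name__=="__main__":
    best=None
    for s in itertools.product((1,-1),repeat=3):
        g=[-1,1,s[0],1,s[1],1,s[2]]
        for y in(0,1.57,3.14,-1.57):
            f=least_squares(res,[300,400,400,250,y,0],args=(g,))
            if best is None or f.cost<best[0]: best=(f.cost,g,f.x,np.abs(f.fun).max())
    print(best);np.savez("fk.npz",g=best[1],L=best[2])
E
python3 fk.py
```

```text
(np.float64(0.26674030522178116), [-1, 1, -1, 1, -1, 1, -1], array([344.79424081, 543.68213494, 381.92163471, 341.80952153,
         1.57038488,   7.41778971]), np.float64(0.2829329573318999))
```

```bash
python3 - <<'E'
from fk import *
z=np.load("fk.npz");print(np.round(np.array(res(z["L"],z["g"])).reshape(-1,6),3))
import itertools
best=[]
for s in itertools.product((1,-1),repeat=5):
  g=[s[0],1,s[1],1*s[2],s[3],1,s[4]]
  for y in(0,1.57,3.14,-1.57):
    f=least_squares(res,[300,400,400,250,y,0],args=(g,));best.append((f.cost,g,np.round(f.x,2)))
best.sort(key=lambda t:t[0])
for b in best[:4]:print(b)
E
```

```text
[[-0.273  0.07  -0.001  0.001 -0.     0.001]
 [ 0.097  0.262 -0.002  0.    -0.     0.   ]
 [ 0.151  0.232 -0.005  0.     0.     0.   ]
 [ 0.04   0.283  0.005 -0.     0.     0.   ]
 [-0.003  0.266 -0.002  0.    -0.     0.   ]
 [-0.034  0.259 -0.027 -0.    -0.     0.   ]
 [-0.025  0.276  0.031 -0.001  0.002 -0.003]]
(np.float64(0.26674030522178116), [-1, 1, -1, 1, -1, 1, -1], array([344.79, 543.68, 381.92, 341.81,   1.57,   7.42]))
(np.float64(0.26674030522178144), [-1, 1, -1, 1, -1, 1, -1], array([344.79, 543.68, 381.92, 341.81,   1.57,   7.42]))
(np.float64(0.2667403052217829), [-1, 1, -1, 1, -1, 1, -1], array([344.79, 543.68, 381.92, 341.81,   1.57,   7.42]))
(np.float64(0.26674030522193276), [-1, 1, -1, 1, -1, 1, -1], array([344.79, 543.68, 381.92, 341.81,   1.57,   7.42]))
```

Orientations fit exactly, so only a lateral offset of about 26 mm is missing. I add it and solve for the goal within the joint limits.

```bash
sed -i 's/if i==2:p=p+T\[:,0\]\*L\[5\]/if i==2:p=p+T[:,0]*L[5]+T[:,1]*L[6]/; s/\[300,400,400,250,y,0\]/[300,400,400,250,y,0,0]/' fk.py; python3 fk.py; python3 - <<'E'
from fk import *
z=np.load("fk.npz");g,L=z["g"],z["L"]
lo=np.array([-3.06,-.37,-1.25,.18,-1.1,.23,-2.94])+.005;hi=np.array([3.06,2.12,1.32,2.47,4.24,1.98,2.94])-.005
q0=np.array([-.18,.16,.02,2.29,.3,.23,1.18]);off=np.array([2.1,-.3,-20.4]);h=np.radians(2.5)
rng=np.random.default_rng(0)
for tilt in(30,27,24,20):
  t=np.radians(tilt);RG=R.from_euler("xyz",[np.pi,t,np.pi+h]).as_matrix()
  lx=R.from_euler("xyz",[0,-np.pi/6,h]).as_matrix()[:,0]
  for d in(141.5,):
    G=np.array([634,34,210])-d*lx-RG@off
    def f(q,w=0):
        P,T=fk(q,g,L);return np.r_[(P-G)/100,R.from_matrix(T.T@RG).as_rotvec()*3]
    sols=[]
    for k in range(25):
        s=np.clip(q0+rng.normal(0,.5,7)*(k>0),lo+.01,hi-.01) if k<15 else rng.uniform(lo+.01,hi-.01)
        r=least_squares(f,s,bounds=(lo,hi));sols.append((r.cost,np.abs(r.x-q0).max(),r.x))
    ok=[s for s in sols if s[0]<1e-6]
    m=min(ok,key=lambda s:s[1]) if ok else min(sols,key=lambda s:s[0])
    print(tilt,d,len(ok),m[0],np.round(m[2],3),np.round(G,1))
E
```

```text
(np.float64(0.0009450048475574893), [-1, 1, -1, 1, -1, 1, -1], array([339.88582958, 557.66171411, 381.8001149 , 352.54769026,
         1.57038488,   1.54041255, -27.73762584]), np.float64(0.026091442771174228))
30 141.5 20 3.178712613672952e-08 [ 0.626  0.872 -1.239  2.455  1.938  0.96  -0.398] [523.6  29.5 122.6]
27 141.5 16 4.610424209977952e-16 [ 0.349  0.627 -0.705  2.41   2.11   0.52  -0.604] [522.7  29.4 122. ]
24 141.5 21 4.4563133036665926e-18 [ 0.478  0.68  -0.906  2.365  1.832  0.597 -0.316] [521.8  29.4 121.5]
20 141.5 16 1.4555054624486503e-22 [ 0.579  0.754 -1.085  2.305  1.594  0.714 -0.07 ] [520.5  29.3 120.8]
```

The goal is reachable at the full tilt, but through a posture with joint 5 near 2 rad. The drift (joint 5 up, joint 3 down) is already heading that way, so I descend slowly to give it time.

>>> move_arm(series=[[[0.001, 0, 0.004], 0], [[0.002, 0, 0.009], 0], [[0.003, 0, 0.014], 0], [[0.004, 0, 0.019], 0], [[0.005, 0, 0.024], 0]])

```text
clock: 15.72
eef_pos: [497.6, 26.6, 256.5]
tool_rot: [-3.115, 0.467, -3.081]
force: [-0.3, -0.3, -1.2]
width: 41.2
```

```bash
python3 tgt.py; python3 -c "
from h import *
s=read_state();print(s['tool_rot'])"
```

```text
heel now [486.51235014  26.16761432 273.72308576] tilt 26.8213559410561 x-axis vs lens deg 3.330173193989739 TCP goal [522.63539505  29.08636233 121.98384459]
goal [0.038, 0.004, 0.131] [ 0.18  0.23 -0.41  2.31  0.87  0.24  0.61]
[-3.11515713  0.46742921 -3.08097262]
```

It holds the orientation when slow, and joint 5 is already at 0.87. I continue slowly.

>>> move_arm(series=[[[0.002, 0, 0.006], 0], [[0.004, 0.001, 0.012], 0], [[0.006, 0.001, 0.018], 0], [[0.008, 0.001, 0.024], 0], [[0.01, 0.001, 0.03], 0]])

```text
clock: 16.35
eef_pos: [501.7, 27.2, 224.8]
tool_rot: [-3.115, 0.467, -3.08]
force: [0.5, -0.1, -0.1]
width: 41.2
```

```bash
python3 tgt.py; python3 -c "
from h import *
s=read_state();print(s['tool_rot'])"
```

```text
heel now [490.60238305  26.7695607  242.06801767] tilt 26.79163595048598 x-axis vs lens deg 3.365307399849904 TCP goal [522.6261874   29.09395422 121.97814066]
goal [0.027, 0.003, 0.101] [ 0.22  0.32 -0.48  2.34  1.36  0.24  0.12]
[-3.11527814  0.46691593 -3.08046015]
```

>>> move_arm(series=[[[0.001, 0, 0.006], 0], [[0.003, 0.001, 0.012], 0], [[0.005, 0.001, 0.018], 0], [[0.007, 0.001, 0.024], 0], [[0.009, 0.001, 0.03], 0]])

```text
clock: 16.98
eef_pos: [506.6, 28.0, 193.7]
tool_rot: [-3.116, 0.466, -3.08]
force: [-0.2, -0.7, 0.2]
width: 41.3
```

>>> move_arm(series=[[[0.001, 0, 0.006], 0], [[0.003, 0.001, 0.012], 0], [[0.005, 0.001, 0.018], 0], [[0.007, 0.001, 0.024], 0], [[0.009, 0.001, 0.03], 0]])

```text
clock: 17.6
eef_pos: [511.9, 28.6, 162.5]
tool_rot: [-3.116, 0.466, -3.08]
force: [0.5, -0.4, -1.0]
width: 41.0
```

```bash
python3 tgt.py; python3 -c "
from h import *
s=read_state();print(s['tool_rot'])"
```

```text
heel now [500.9036607   28.13526136 179.74113132] tilt 26.75497814392011 x-axis vs lens deg 3.4112621875552036 TCP goal [522.61469001  29.10827556 121.97115889]
goal [0.009, 0.001, 0.041] [ 0.27  0.5  -0.59  2.38  1.95  0.39 -0.47]
[-3.11555683  0.46628954 -3.07961731]
```

>>> move_arm(series=[[[0.002, 0, 0.01], 0], [[0.004, 0, 0.02], 0], [[0.006, 0.001, 0.03], 0], [[0.009, 0.001, 0.041], 0], [[0.009, 0.001, 0.041], 0]])

```text
clock: 18.23
eef_pos: [521.9, 29.2, 120.6]
tool_rot: [-3.116, 0.464, -3.08]
force: [-0.5, -0.1, -1.2]
width: 41.6
```

```bash
python3 tgt.py; python3 - <<'E'
from h import *
S=get_image("scene");T=get_image("top");W=get_image("wrist")
C=np.zeros((600,800,3),np.uint8)
C[:420,:480]=cv2.resize(S[155:295,240:400],(480,420),interpolation=cv2.INTER_CUBIC)
C[:300,500:800]=cv2.resize(T[100:200,220:320],(300,300),interpolation=cv2.INTER_CUBIC)
C[300:525,500:800]=cv2.resize(W,(300,225))
cv2.imwrite("pics/c6.png",C);cv2.imwrite("pics/s6.png",S);cv2.imwrite("pics/t6.png",T);cv2.imwrite("pics/w6.png",W)
cs=cam("scene");print(proj(cs,(634,34,210)))
E
```

```text
heel now [510.88625655  28.73830125 137.87369278] tilt 26.636740073337258 x-axis vs lens deg 3.5181624134701304 TCP goal [522.57898281  29.11767966 121.94864403]
goal [-0.001, -0.0, -0.001] [ 0.3   0.63 -0.65  2.39  2.1   0.52 -0.59]
[314.97708948 212.82116283]
```

View pics/c6.png

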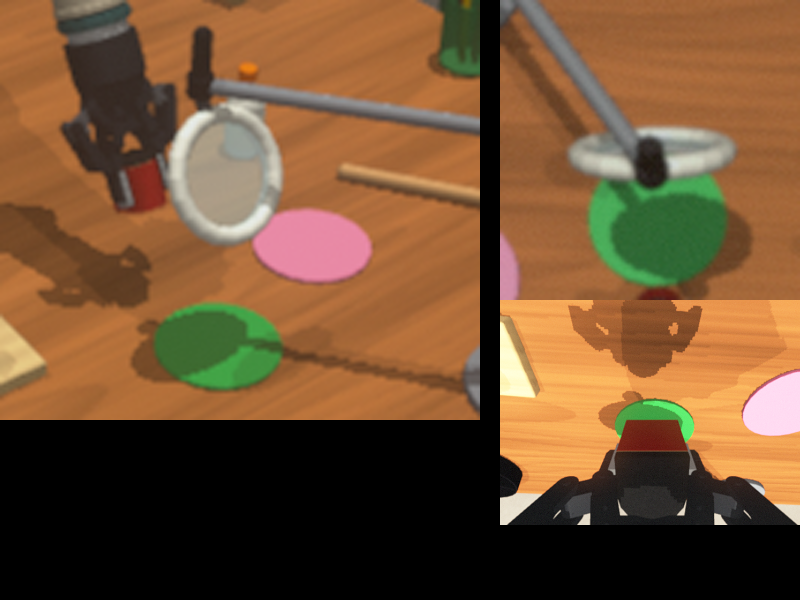

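The scene crop shows the red heel held on the robot's side of the ring at about (286,217) full-frame, lift end in the jaws and top. The ring is unchanged at top (270.5,150.8). The wrist view shows the red front face square between the jaws with the mat behind. I do one numerical check of the heel against the picture, then hand in.

```bash
python3 - <<'E'
from h import *
from scipy.spatial.transform import Rotation as R
s=read_state();M=R.from_euler("xyz",s["tool_rot"]).as_matrix();h=np.array(s["eef_pos"])+M@[2.1,-.3,-20.4]
cs=cam("scene");S=cv2.imread("pics/s6.png")
b=max(blobs(S[190:240,265:310],(0,120,50),(6,255,255),20)+blobs(S[190:240,265:310],(172,120,50),(179,255,255),20),key=cv2.contourArea)
m=cv2.moments(b);print("red blob",m["m10"]/m["m00"]+265,m["m01"]/m["m00"]+190,cv2.boundingRect(b))
back=h-M[:,0]*24.5;print("pred centre",proj(cs,h),"back",proj(cs,back),"back low",proj(cs,back+M[:,2]*10))
lx=R.from_euler("xyz",[0,-np.pi/6,np.radians(2.5)]).as_matrix();print("back in lens frame",lx.T@(back-[634,34,210]),s["width"],s["clock"])
E
```

```text
red blob 288.48962148962147 216.4896214896215 (17, 18, 13, 17)
pred centre [286.02945803 214.19016533] back [290.95804758 214.35236911] back low [291.82967547 217.48606837]
back in lens frame [-117.35038933    0.5072003    -1.35435415] 41.36411706396959 18.375
```

```bash
python3 -c "
from cell import *
print(finish_job())"
```

```text
the job is handed in; nothing more can be done
None
```

I swung the magnifier about 1.0 rad by its handle until the lens stood over the green mat, and let go. I then took the red heel off the drying board and am holding it up on the robot's side of the lens. The job was handed in at about 18.4 s.

- **Lens over the mat:** it measures at about (634, 34, 210), with the mat at about (637–641, 30–34). That leaves it 3–8 mm off-centre, and the two cameras disagree on the mat by about 5 mm.
- **Heel position:** the rounded back is about 117 mm from the lens centre and within 2 mm of its axis, with the top-lift uppermost. The grip is steady at 41 mm. The red patch seen by the scene camera agrees with this to within about 2 pixels.
- **Heel tilt:** the heel leans 26.6° where the lens leans 30°, and its facing is 3.5° off in all. Moves only shift the tool and turn it about its own axis. I got the tilt by driving the wrist joint to its limit, and lost about 2° of it on the way down.
- **Lens facing:** two estimates put it at +0.7° and +3.4°. I used 2.5°.
- **Other things:** the last pictures show nothing displaced near the magnifier or mat, but I did not look at the other heels, the bottle and the hammer specifically after the grasp. The wrist force reached at most about 9 N in the readings, and the glass was never approached closer than planned.

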